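# Empty the tailgate tray of cells into the parts bin

### The arm

A 7-joint arm with a two-finger parallel gripper is mounted at the origin on a cart in front of the work surface, level with it; the furniture and walls round the work are solid. World frame = base frame: x ahead of the robot, y to its left, z up, the work surface at z = 0. Lengths are in m, angles in rad, forces in N, time in s.
With the tool pointing down it reaches from about 0.4 to 0.85 m from the base axis. Payload 4.5 kg.
Tool frame: the origin (TCP) lies at the very end of the fingers, on their centre line; the grasp point (between the pads) lies 19 mm behind it (r.pinch_z is the distance from the TCP to the grasp point, in m); z points along the fingers, y is the line along which they close (so a half turn about z gives the same grasp; the last joint's range is limited). The gripper opens to 88 mm and grips with 3 to 60 N. Pads are 18 mm wide; open, the fingers measure 123 mm over their backs; the gripper's body (75 mm by 187 mm) begins 45 mm behind the grasp point.
Start: joints at [1.312, 0.689, -0.195, 1.565, 0.157, 0.902, -0.215], TCP at [0.18, -0.598, 0.239] pointing down, gripper open.
Joint ranges: [-3.01, 3.01], [-0.46, 2.08], [-1.47, 1.51], [0.13, 2.56], [-1, 4.14], [0.04, 2.09], [-2.66, 2.66]. Speed limits (rad/s): [2.57, 2.57, 3.14, 3.14, 3.14, 3.14, 3.14].

### API

Orientations are given as a unit quaternion [x, y, z, w].
In Python, from plant import r, cams gives the robot as it stands.
- The arm moves only by the shell command python3 -m pendant 'ROWS' [FORCE]. ROWS is JSON, a list of rows, each a list of 3 entries, a list of its own where there are three numbers: the closure, from -1 (fully open) to 1 (shut), then the shift along the tool's x, y, z in mm, then the turn, a rotation vector about the tool's x, y, z in degrees. A call has 1 to 8 rows; each row shifts and turns the commanded pose from where the row before left it, along the tool's axes as they then stand; what a row does not reach is not made up. A row lasts 1/8 s, in which the tool goes at most 62.5 mm and 10.7 degrees, less where a joint would pass 70% of its speed; a pose out of reach is approached as far as the arm can. A call with a gripper value outside its range is refused whole. The fingers move at their own pace and stop on an object; FORCE is the grip in N (left out, the last holds). Time passes only in rows, so rows that do not move let the fingers close. It gives the time, the measured TCP pose, the force, the opening and the grip force at its end, in the units of the state.
- r.get_state(): the state, without advancing time (a new reading comes with each control period).
- cams.snapshot(name): name is "side" or "top"; returns a dict with "img" (480x640x3 uint8, red, green, blue), "camera_matrix" (3x3 intrinsics, pixels), "camera_from_world" (4x4, takes a point from world to camera coordinates). Camera axes: x right, y up, looking along -z (the intrinsics and any distortion apply to the point x, -y, -z); pixel columns grow to the right and rows downward; lengths in m; the calibration is good to about 2 mm. A picture is of the moment at which its call begins. There is no depth.
- r.finish_job(): hands the job in; it is judged then, once.
The state is a dict: "clock": time; "q": joint angles; "qd": joint speeds; "joint_torque": joint torques, N m; "tool_pos": TCP position; "eef_rot": TCP orientation; "contact_force": force on the tool from outside, world axes, zero at the start; "moment": the same for the moment, N m; "opening": opening from 0.0 (shut) to 1.0 (fully open); "finger_force": force on a finger pad.
Only numpy, scipy, OpenCV 4.12 (cv2) and the standard library are available. Lean on these libraries where they do the work, as an engineer would, in place of code of your own. Each camera call takes 0.05 s, during which the arm holds its last target. There are 200 camera calls.

### The job

Swing the end gate of the small carrying tray all the way down while the tray stands on the bench, then take the tray by its handle, hold it low over the open square bin and tip it so that all three cells slide out through the gate end, none over the walls and none with a long drop. Then set the empty tray upright on the bench again, beside the bin, and let go. Leave the other things on the bench where they are.

Things in the scene. Friction and masses are not known exactly. Their poses are not given: they have to be found in the camera images.
- tray: Loose open aluminium tray, 130 long (x) x 80 wide (y), 0.3 kg; origin: centre of the underside, z up. Slick white floor, its top 6 mm up, with two ribs 6 high that make three lanes along x, 24.5 apart, a cell in each. Side walls and the end wall at +x are 36 high; the -x end is a hinged gate. An arched handle stands across the middle: posts outside the walls at x = 0, 22 wide along x, 103 high.
- tray_handle (a point): Centre of the handle's cross bar, 92 mm above the tray's underside, over the tray's middle, close to above its centre of mass. The bar runs along the tray's y: 10 mm thick (tray x), 22 mm high (z from 81 to 103), 80 mm clear between the posts; grasp it across its 10 mm thickness.
- tray_gate (a joint): Angle of the end gate in rad: 0 shut (upright), growing as its top swings outward (to tray -x) and down; stop at 1.53, where it lies as a level lip just over the bench, flush with the tray's floor. Starts shut or slightly ajar. A stiff hinge (0.03 N m of friction, so about 0.7 N pushed outward at the tab): it stays where it is left; no latch.
- gate_hinge (a point): Point on the gate's hinge line: tray x -65 mm, y 0, z 6 mm (the level of the floor's top). The hinge line runs along the tray's y.
- gate_tab (a point): Point on the inner face (the face toward the handle) of the gate's tab, 45 mm from the hinge line. The gate is a 5 mm plate, 80 wide and 31 high; in its middle a tab 26 wide stands 27 mm higher, to 58 mm from the hinge line, with a rounded bead 60 mm from the hinge line as its edge.
- tray_in (a point): Centre of the top of the tray's floor. On floor and gate the cells start to slide lengthwise at a tilt between about 20 and 30 degrees; 40 degrees empties the tray in under a second.
- bin: Open square grey bin, 150 x 150 mm outside, 50 high, walls 4, fixed to the bench. Origin: centre of its underside, axes along its sides.
- cell_0: Lithium cell, a plain cylinder 66 long x 18 across, 45 g, lying lengthwise in one of the tray's three lanes. Origin on its surface at mid-length, 9 mm from its axis; y along its axis.
- cell_0_mid (a point): Centre of cell_0, on its axis at mid-length.
- cell_1: Lithium cell, a plain cylinder 66 long x 18 across, 45 g, lying lengthwise in one of the tray's three lanes. Origin on its surface at mid-length, 9 mm from its axis; y along its axis.
- cell_1_mid (a point): Centre of cell_1, on its axis at mid-length.
- cell_2: Lithium cell, a plain cylinder 66 long x 18 across, 45 g, lying lengthwise in one of the tray's three lanes. Origin on its surface at mid-length, 9 mm from its axis; y along its axis.
- cell_2_mid (a point): Centre of cell_2, on its axis at mid-length.
- driver_black: Black screwdriver, 181 long (mm), lying loose on the bench: a bystander, to be left alone. Origin: centre of its underside.
- mask_tape: Cream roll of tape, 84 across, 18 high (mm), lying loose on the bench: a bystander, to be left alone. Origin: centre of its underside.
- vinyl_tape: Black roll of tape, 62 across, 18 high (mm), lying loose on the bench: a bystander, to be left alone. Origin: centre of its underside.
- screw_dish: Round steel dish of screws, 70 across, 16 high (mm), lying loose on the bench: a bystander, to be left alone. Origin: centre of its underside.
- calipers: Calipers, 236 x 78, 15 high (mm), lying loose on the bench: a bystander, to be left alone. Origin: centre of its underside.
- marker: Dark marker pen, 139 long, 18 thick (mm), lying loose on the bench: a bystander, to be left alone. Origin: centre of its underside.

How it is judged:
On the way, in this order (a step that is already met when the one before it is completed fails the run):
1. the gate is swung down (joint beyond 1.3 rad) with the tray standing level on the bench and all three cells still in it (value of joint tray_gate above 1.3 rad and angle between tray's own z axis and vertical below 0.1 rad and height (world z) of tray between -0.01 and 0.012 m and x of cell_0_mid in the frame of tray between -0.08 and 0.065 m and y of cell_0_mid in the frame of tray between -0.04 and 0.04 m and z of cell_0_mid in the frame of tray between 0 and 0.04 m and x of cell_1_mid in the frame of tray between -0.08 and 0.065 m and y of cell_1_mid in the frame of tray between -0.04 and 0.04 m and z of cell_1_mid in the frame of tray between 0 and 0.04 m and x of cell_2_mid in the frame of tray between -0.08 and 0.065 m and y of cell_2_mid in the frame of tray between -0.04 and 0.04 m and z of cell_2_mid in the frame of tray between 0 and 0.04 m), for 0.1 s.
2. the tray, lifted off the bench and with its gate down, is tipped by more than 19 degrees (angle between tray's own z axis and vertical above 0.33 rad and value of joint tray_gate above 1.2 rad and height (world z) of tray_handle above 0.13 m), for 0.05 s.
3. all three cells are in the bin (x of cell_0_mid in the frame of bin between -0.072 and 0.072 m and y of cell_0_mid in the frame of bin between -0.072 and 0.072 m and z of cell_0_mid in the frame of bin between 0 and 0.06 m and x of cell_1_mid in the frame of bin between -0.072 and 0.072 m and y of cell_1_mid in the frame of bin between -0.072 and 0.072 m and z of cell_1_mid in the frame of bin between 0 and 0.06 m and x of cell_2_mid in the frame of bin between -0.072 and 0.072 m and y of cell_2_mid in the frame of bin between -0.072 and 0.072 m and z of cell_2_mid in the frame of bin between 0 and 0.06 m), for 0.2 s.
At the end, for the whole second after the job is handed in: all three cells lie inside the bin, at rest; the tray stands upright on the bench (tilt under 0.1 rad, underside within 12 mm of the bench), at rest and released (all of step 3 and angle between tray's own z axis and vertical below 0.1 rad and height (world z) of tray between -0.01 and 0.012 m and linear speed of tray below 0.03 m/s and linear speed of each of cell_0, cell_1, cell_2 below 0.05 m/s); the robot touches nothing.
It fails at once if a cell leaves the tray upward or over a wall instead of through the gate end ((x of cell_0_mid in the frame of tray between -0.055 and 0.075 m and y of cell_0_mid in the frame of tray between -0.06 and 0.06 m and z of cell_0_mid in the frame of tray between 0.045 and 0.12 m) or (x of cell_1_mid in the frame of tray between -0.055 and 0.075 m and y of cell_1_mid in the frame of tray between -0.06 and 0.06 m and z of cell_1_mid in the frame of tray between 0.045 and 0.12 m) or (x of cell_2_mid in the frame of tray between -0.055 and 0.075 m and y of cell_2_mid in the frame of tray between -0.06 and 0.06 m and z of cell_2_mid in the frame of tray between 0.045 and 0.12 m)).
It fails at once if a cell is dropped from high up or thrown (faster than 2 m/s) (linear speed of any of cell_0, cell_1, cell_2 above 2 m/s).
It fails at once if a bystander is moved more than 40 mm (distance of any of driver_black, mask_tape, vinyl_tape, screw_dish, calipers, marker from where it was at the start of the episode above 0.04 m).
It also fails if it takes over 72 s, if anything falls off the work surface, if the arm or the gripper's body presses on something with over 40 N, if the wrist force passes 120 N, or if a joint passes its speed limit or range.

## Working session

There is one attempt and no reset: what is moved stays moved. The work goes in short steps, Python scripts to look and compute and a shell command to move; the robot and the scene stay as the last step left them, time stands still between calls to the robot, and variables do not carry over. Pictures are saved under pics/ and viewed, at most 10 in all, crops included, and the job is handed in when it is done.

```bash
ls; mkdir -p pics; python3 - <<'E'
from plant import r,cams
import cv2
print(r.get_state())
for n in("side","top"):
    s=cams.snapshot(n); cv2.imwrite(f"pics/{n}0.png",s["img"][:,:,::-1]); print(n,s["camera_matrix"],s["camera_from_world"],[k for k in s])
E
```

```text
pics
{'clock': 0.0, 'q': array([ 1.31176699,  0.68997485, -0.19452216,  1.56632088,  0.15733574,
        0.90251809, -0.21510073]), 'qd': array([ 2.51203804e-04,  6.94010864e-04,  1.22521179e-03, -8.50515467e-04,
        4.13115336e-04,  6.26381244e-05, -1.21511954e-03]), 'joint_torque': array([-8.76446325e-05, -5.27570879e+01, -1.26676843e+00, -1.53429919e+01,
       -5.25579765e-02,  6.48704212e-03,  1.74948750e-04]), 'tool_pos': array([ 0.18018059, -0.59781141,  0.23792212]), 'eef_rot': array([ 9.89292119e-01,  1.45946120e-01, -2.10741941e-04, -8.87885847e-04]), 'contact_force': array([-0.50883211,  0.02881518, -0.44987224]), 'moment': array([-0.00389133,  0.08306166, -0.00393539]), 'finger_force': 0.0, 'opening': 0.99632208324282}
side [[547.90275107   0.         314.44026964]
 [  0.         547.90275107 244.11009418]
 [  0.           0.           1.        ]] [[ 0.99746127 -0.06853683  0.01933195 -0.54596791]
 [ 0.00960863  0.39852584  0.91710677 -0.11133357]
 [-0.07055987 -0.91459273  0.39817264 -1.14297653]
 [ 0.          0.          0.          1.        ]] ['img', 'camera_matrix', 'camera_from_world']
top [[506.87017164   0.         326.80792187]
 [  0.         506.87017164 237.86032168]
 [  0.           0.           1.        ]] [[-1.06376916e-02 -9.99942619e-01 -1.26433545e-03  8.21580935e-02]
 [ 9.93563889e-01 -1.07124142e-02  1.12765433e-01 -5.82160037e-01]
 [-1.12772506e-01 -5.66341594e-05  9.93620832e-01 -1.10345686e+00]
 [ 0.00000000e+00  0.00000000e+00  0.00000000e+00  1.00000000e+00]] ['img', 'camera_matrix', 'camera_from_world']
```

View pics/side0.png

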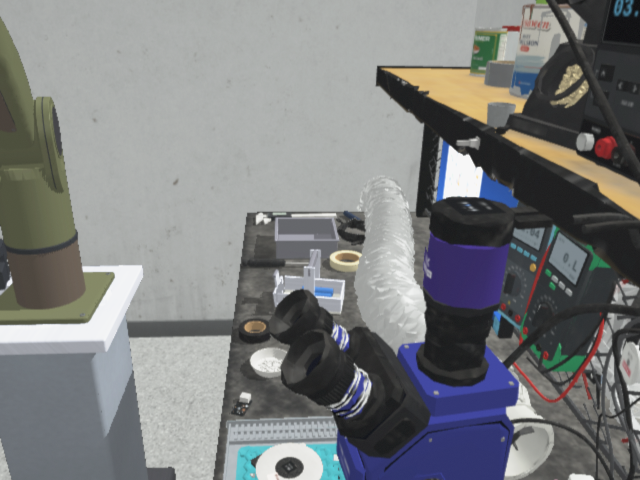

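View pics/top0.png

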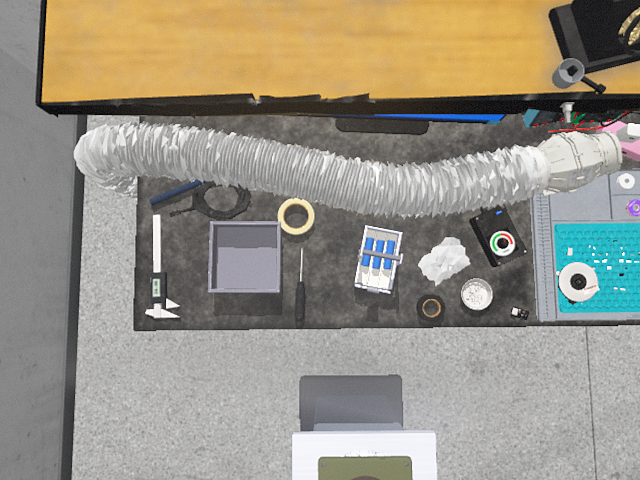

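The side view shows the tray near (310,290) and the bin near (306,235). In the top view the tray is at (378,262) with its gate end apparently downward, and the bin is at (245,257). A duct runs behind them at rows 130–215. I'll zoom in.

```bash
python3 - <<'E'
import cv2,numpy as np
t=cv2.imread("pics/top0.png")[215:305,340:420]; s=cv2.imread("pics/side0.png")[205:320,235:375]
a=cv2.resize(t,None,fx=5,fy=5,interpolation=cv2.INTER_CUBIC); b=cv2.resize(s,None,fx=2.85,fy=2.85,interpolation=cv2.INTER_CUBIC)
c=np.zeros((450,800,3),np.uint8); c[:450,:400]=a; c[:b.shape[0],400:400+b.shape[1]]=b[:,:400]
cv2.imwrite("pics/crop0.png",c)
E
```

```text
(no output)
```

View pics/crop0.png

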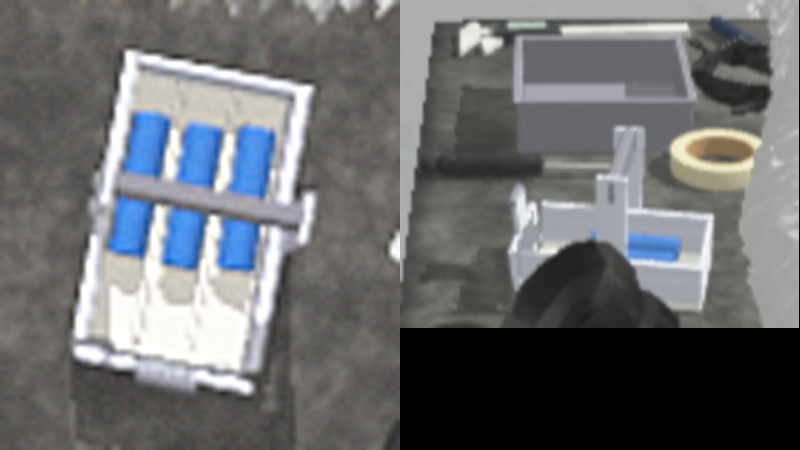

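The crop shows the gate at the robot side, shut, with its tab at (165,375) crop and the handle bar running (115,185) to (300,215). I'll fit the tray and bin poses from corners in both views, leaving height free.

```bash
cat > h.py <<'E'
import numpy as np
from scipy.optimize import least_squares
from scipy.spatial.transform import Rotation as R
K={'side':(547.90275107,314.44,244.11),'top':(506.870,326.808,237.860)}
T={'side':np.array([[0.99746127,-0.06853683,0.01933195,-0.54596791],[0.00960863,0.39852584,0.91710677,-0.11133357],[-0.07055987,-0.91459273,0.39817264,-1.14297653]]),
'top':np.array([[-1.06376916e-02,-9.99942619e-01,-1.26433545e-03,8.21580935e-02],[9.93563889e-01,-1.07124142e-02,1.12765433e-01,-5.82160037e-01],[-1.12772506e-01,-5.66341594e-05,9.93620832e-01,-1.10345686e+00]])}
def proj(c,P):
    p=np.atleast_2d(P)@T[c][:,:3].T+T[c][:,3]; f,u,v=K[c]
    return np.c_[u+f*p[:,0]/-p[:,2], v+f*p[:,1]/p[:,2]]
def tri(obs): # {cam:(u,v)}
    s=least_squares(lambda p:np.concatenate([proj(c,p)[0]-o for c,o in obs.items()]),[.5,.1,.05]); return s.x,abs(s.fun).max()
def fit(pts,x0): # pts: (cam,(u,v),local xyz); pose x,y,z,yaw
    def f(p):
        Rz=R.from_euler('z',p[3]).as_matrix()
        return np.concatenate([proj(c,Rz@np.array(l)+p[:3])[0]-o for c,o,l in pts])
    s=least_squares(f,x0,loss='soft_l1'); return s.x,f(s.x).reshape(-1,2)
E
cat > f.py <<'E'
from h import *
a=lambda x,y:('top',np.array([340+x/5-.4,215+y/5-.4]))
b=lambda x,y:('side',np.array([235+(x-400)/2.85-.3,205+y/2.85-.3]))
P=[(*a(128,53),[.065,.040,.036]),(*a(312,90),[.065,-.04,.036]),(*a(78,348),[-.065,.040,.036]),
 (*a(118,183),[0,.040,.103]),(*a(300,214),[0,-.04,.103]),
 (*b(713,216),[.065,-.04,.036]),(*b(703,307),[.065,-.04,0]),(*b(612,178),[0,-.044,.103]),(*b(629,128),[0,.044,.103]),(*b(543,203),[-.065,.04,.036])]
x,e=fit(P,[.55,.08,0,0]); print('tray',x.round(4)); print(e.round(1))
B=[('top',np.array(q),l) for q,l in [((209,222),[.075,.075,.05]),((280,222),[.075,-.075,.05]),((209,292),[-.075,.075,.05]),((281,293),[-.075,-.075,.05])]]
B+=[(*b(514,38),[-.075,.075,.05]),(*b(683,38),[.075,.075,.05]),(*b(518,100),[-.075,-.075,.05]),(*b(693,100),[.075,-.075,.05])]
y,e=fit(B,[.55,.3,0,0]); print('bin',y.round(4)); print(e.round(1))
for n,p,q in [('nearpost top',a(310,205)[1],b(612,178)[1]),('farpost',a(100,190)[1],b(629,128)[1]),('barmid',a(209,199)[1],b(620,153)[1]),('tabtop',a(165,373)[1],b(519,188)[1])]: print(n,tri({'top':p,'side':q}))
E
python3 f.py
```

```text
tray [ 0.5386 -0.0381  0.001  -0.1861]
[[ 0.2  0.1]
 [-1.3 -1.1]
 [ 0.4 -1.5]
 [-0.6 -0. ]
 [ 0.7  0.4]
 [-2.7 17.6]
 [ 0.1  1.4]
 [ 0.6 -0.8]
 [-0.1 -1.4]
 [-0.9 -0.4]]
bin [ 0.5411  0.2565 -0.0016 -0.0076]
[[ 2.7  1.2]
 [-0.7  1. ]
 [ 1.2 -0.8]
 [-2.2 -2. ]
 [ 1.4 -0.2]
 [-1.9 -0.4]
 [-0.2  0.1]
 [ 0.2 -0.2]]
nearpost top (array([ 0.53248979, -0.08028746,  0.10201988]), np.float64(1.698563753605498))
farpost (array([0.54535645, 0.00723054, 0.09981609]), np.float64(0.8836905407004565))
barmid (array([ 0.53833495, -0.03825388,  0.1010237 ]), np.float64(0.369295851383697))
tabtop (array([ 0.46653098, -0.02140514,  0.06610347]), np.float64(0.2347036555692057))
```

```bash
python3 - <<'E'
from h import *
print('duct far end',tri({'top':(82,152),'side':(385,178)}))
# side-silhouette left edge ~ col 360 rows 200..; top-lower edge: candidates x by z at col 245,row 187 and col 380,row 212
for q in [(245,187),(310,200),(380,214)]:
  for z in (0.05,.12,.2,.3):
    s=least_squares(lambda p:proj('top',[p[0],p[1],z])[0]-q,[.6,.1]).x
    print(q,z,s.round(3),'side px',proj('side',[*s,z])[0].round(0))
# tray with tilt over bin
E
```

```text
duct far end (array([0.78821465, 0.61515755, 0.06913547]), np.float64(7.536129799302444))
(245, 187) 0.05 [0.697 0.257] side px [366. 227.]
(245, 187) 0.12 [0.682 0.246] side px [362. 203.]
(245, 187) 0.2 [0.665 0.233] side px [358. 173.]
(245, 187) 0.3 [0.643 0.217] side px [352. 133.]
(310, 200) 0.05 [0.666 0.112] side px [363. 250.]
(310, 200) 0.12 [0.653 0.11 ] side px [359. 223.]
(310, 200) 0.2 [0.638 0.108] side px [354. 189.]
(310, 200) 0.3 [0.619 0.104] side px [347. 145.]
(380, 214) 0.05 [ 0.633 -0.043] side px [358. 281.]
(380, 214) 0.12 [ 0.622 -0.035] side px [354. 249.]
(380, 214) 0.2 [ 0.609 -0.027] side px [348. 210.]
(380, 214) 0.3 [ 0.593 -0.016] side px [342. 159.]
```

```bash
python3 -m pendant '[[1,[0,0,0],[0,0,9.5]],[1,[0,0,0],[0,0,9.5]],[1,[0,0,0],[0,0,8.4]],[1,[0,0,0],[0,0,0]]]' 30; python3 -c "
from plant import r
from h import *
s=r.get_state();M=R.from_quat(s['eef_rot']).as_matrix();print(M.round(3),s['tool_pos'])
c,q=np.cos(-.186),np.sin(-.186)
for X,Z in [(-42,.16)]:
  t=np.array([.5386+c*X/1e3,-.0381+q*X/1e3,Z]);print(t,(M.T@(t-s['tool_pos'])*1e3).round(1))"
```

```text
clock: 0.6
tool_pos: [0.1804, -0.5981, 0.2383]
eef_rot: [0.996, -0.092, -0.0, -0.0]
contact_force: [-0.5, -0.3, -0.9]
opening: 0.571
finger_force: 0.0
[[ 0.983 -0.183 -0.001]
 [-0.183 -0.983  0.001]
 [-0.001 -0.001 -1.   ]] [ 0.18043268 -0.59808408  0.23834555]
[ 0.49732442 -0.03033297  0.16      ] [ 207.9 -616.    78.5]
```

```bash
python3 -m pendant '[[1,[15,-44,0],[0,0,0]],[1,[15,-44,0],[0,0,0]],[1,[15,-44,0],[0,0,0]],[1,[15,-44,0],[0,0,0]],[1,[15,-44,0],[0,0,0]],[1,[15,-44,0],[0,0,0]],[1,[15,-44,0],[0,0,0]]]'; python3 -m pendant '[[1,[15,-44,0],[0,0,0]],[1,[15,-44,0],[0,0,0]],[1,[15,-44,0],[0,0,0]],[1,[15,-44,10],[0,0,0]],[1,[15,-44,10],[0,0,0]],[1,[15,-44,10],[0,0,0]],[1,[0,-44,10],[0,0,0]],[1,[0,0,0],[0,0,0]]]'; cat > to.py <<'E'
from plant import r
from h import *
import sys
s=r.get_state();M=R.from_quat(s['eef_rot']).as_matrix();c,q=np.cos(-.186),np.sin(-.186);p=s['tool_pos']
d=p-[.5386,-.0381,0];print('pos',p.round(4),'tray-frame mm',(np.array([c*d[0]+q*d[1],-q*d[0]+c*d[1],d[2]])*1e3).round(1),'F',s['contact_force'].round(1));print('toolx',M[:,0].round(3),'toolz',M[:,2].round(3))
if len(sys.argv)>3:
  X,Y,Z=map(float,sys.argv[1:4]);t=np.array([.5386+c*X/1e3-q*Y/1e3,-.0381+q*X/1e3+c*Y/1e3,Z/1e3]);print((M.T@(t-p)*1e3).round(1))
E
python3 to.py -42 1 45
```

```text
clock: 1.48
tool_pos: [0.3411, -0.3137, 0.2387]
eef_rot: [0.996, -0.091, 0.0, -0.0]
contact_force: [1.4, -0.4, -0.1]
opening: 0.004
finger_force: 0.0
clock: 2.48
tool_pos: [0.4859, -0.0245, 0.1979]
eef_rot: [0.996, -0.087, -0.001, -0.001]
contact_force: [0.7, 0.8, 0.2]
opening: 0.004
finger_force: 0.0
pos [ 0.4859 -0.0245  0.1979] tray-frame mm [-54.3   3.7 197.9] F [0.7 0.8 0.2]
toolx [ 0.985 -0.174 -0.002] toolz [-0.001  0.002 -1.   ]
[ 12.5   3.1 152.9]
```

```bash
python3 -m pendant '[[1,[13,3,30],[0,0,0.8]],[1,[0,0,40],[0,0,0]],[1,[0,0,40],[0,0,0]],[1,[0,0,15],[0,0,0]],[1,[0,0,0],[0,0,0]],[1,[0,0,0],[0,0,0]]]'; python3 to.py -42 1 46; python3 - <<'E'
from plant import cams
import cv2,numpy as np
a=cams.snapshot("top")["img"][200:310,320:440,::-1]; b=cams.snapshot("side")["img"][200:320,235:375,::-1]
c=np.zeros((440,800,3),np.uint8); c[:,:400]=cv2.resize(a,(480,440))[:,:400]; c[:342,400:]=cv2.resize(b,(400,342)); cv2.imwrite("pics/c1.png",c)
E
```

```text
clock: 3.22
tool_pos: [0.4987, -0.0346, 0.0749]
eef_rot: [0.995, -0.1, 0.001, -0.0]
contact_force: [0.3, -0.2, 0.2]
opening: 0.005
finger_force: 0.0
pos [ 0.4987 -0.0346  0.0749] tray-frame mm [-39.9  -4.   74.9] F [ 0.3 -0.2  0.2]
toolx [ 0.98  -0.198  0.002] toolz [ 0.002 -0.    -1.   ]
[-2.3 -4.9 28.9]
```

View pics/c1.png

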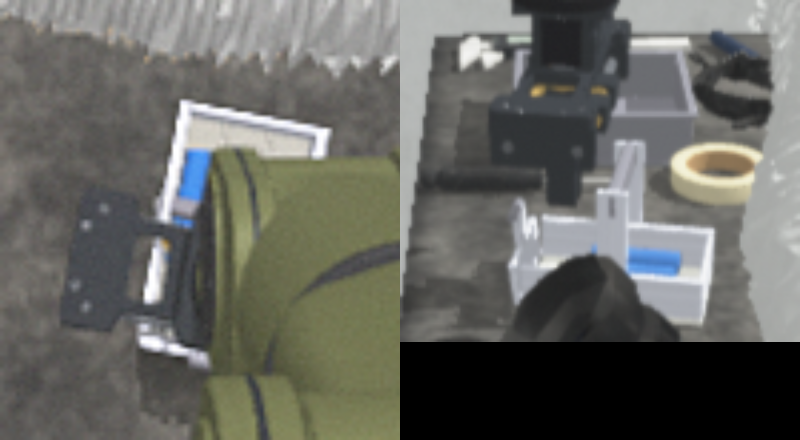

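The finger tip, at about (562,205) in the right panel, sits between the tab at (518,230) and the handle post at (610,200). It's clear to descend, so I'll go down and push outward along the arc.

```bash
python3 -m pendant '[[1,[-2,-5,15],[0,0,-0.7]],[1,[0,0,12],[0,0,0]],[1,[-8,0,0],[0,0,0]],[1,[-8,0,0],[0,0,0]],[1,[-10,0,1],[0,0,0]],[1,[-10,0,2],[0,0,0]],[1,[0,0,0],[0,0,0]]]'; python3 to.py -86 0 38
```

```text
clock: 4.2
tool_pos: [0.4601, -0.0221, 0.0437]
eef_rot: [0.996, -0.093, -0.001, 0.0]
contact_force: [0.5, -0.1, -0.4]
opening: 0.009
finger_force: 0.0
pos [ 0.4601 -0.0221  0.0437] tray-frame mm [-80.1   1.2  43.7] F [ 0.5 -0.1 -0.4]
toolx [ 0.983 -0.186 -0.002] toolz [-0.002  0.    -1.   ]
[-5.9  1.2  5.7]
```

```bash
python3 -m pendant '[[1,[-6,0,6],[0,0,0]],[1,[-6,0,6],[0,0,0]],[1,[-4,0,7],[0,0,0]],[1,[-3,0,6],[0,0,0]],[1,[-2,0,5],[0,0,0]],[1,[-1,0,3],[0,0,0]],[1,[0,0,2],[0,0,0]],[1,[0,0,0],[0,0,0]]]'; python3 to.py -103 0 7.6;python3 - <<'E'
from plant import cams
import cv2,numpy as np
a=cams.snapshot("top")["img"][200:310,320:440,::-1]; b=cams.snapshot("side")["img"][200:320,235:375,::-1]
c=np.zeros((440,800,3),np.uint8); c[:,:400]=cv2.resize(a,(480,440))[:,:400]; c[:342,400:]=cv2.resize(b,(400,342)); cv2.imwrite("pics/c2.png",c)
E
```

```text
clock: 5.2
tool_pos: [0.4495, -0.0185, 0.0168]
eef_rot: [0.996, -0.093, -0.01, 0.0]
contact_force: [0.3, -0.3, -0.0]
opening: 0.006
finger_force: 0.0
pos [ 0.4495 -0.0185  0.0168] tray-frame mm [-91.2   2.7  16.8] F [ 0.3 -0.3 -0. ]
toolx [ 0.983 -0.185 -0.021] toolz [-0.021  0.001 -1.   ]
[-11.6   2.7   9.5]
```

View pics/c2.png

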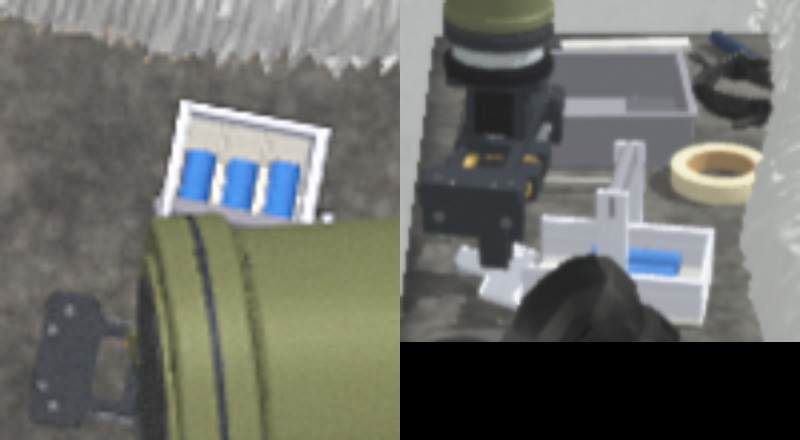

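The gate is down perhaps 65°, with its lip at (480,270) in the right panel, and the tool is clear of the handle. The arm lagged on the last rows and the tool tilted slightly, so I'll check for joint limits.

```bash
python3 -m pendant '[[1,[0,0,0],[0,0,0]],[1,[0,0,0],[0,0,0]]]'; python3 to.py -103 0 7.6; python3 -c "
from plant import r;print(r.get_state()['q'].round(3))"
```

```text
clock: 5.55
tool_pos: [0.45, -0.0186, 0.0173]
eef_rot: [0.996, -0.093, -0.01, 0.001]
contact_force: [0.4, -0.0, -1.2]
opening: 0.006
finger_force: 0.0
pos [ 0.45   -0.0186  0.0173] tray-frame mm [-90.6   2.8  17.3] F [ 0.4 -0.  -1.2]
toolx [ 0.982 -0.186 -0.019] toolz [-0.02   0.001 -1.   ]
[-12.2   2.7   9.9]
[-0.044  0.919 -0.025  2.203  0.431  0.043 -2.249]
```

Joint 6 is at its lower limit of 0.04 this close in. I'll press further out, nearer the hinge, instead.

```bash
python3 -m pendant '[[1,[6,-1,0],[0,0.5,0]],[1,[6,-1,0],[0,0.7,0]],[1,[0,0,4],[0,0,0]],[1,[0,0,4],[0,0,0]],[1,[0,0,2],[0,0,0]],[1,[0,0,0],[0,0,0]],[1,[0,0,0],[0,0,0]]]'; python3 to.py -80 0 7
```

```text
clock: 6.42
tool_pos: [0.4644, -0.019, 0.0086]
eef_rot: [0.996, -0.094, -0.001, 0.002]
contact_force: [-0.5, -0.6, 0.9]
opening: 0.008
finger_force: 0.0
pos [ 0.4644 -0.019   0.0086] tray-frame mm [-76.4   5.    8.6] F [-0.5 -0.6  0.9]
toolx [ 0.982 -0.187 -0.002] toolz [-0.002 -0.003 -1.   ]
[-3.5  5.   1.6]
```

```bash
python3 -m pendant '[[1,[-4,0,1],[0,0,0]],[1,[0,0,2],[0,0,0]],[1,[0,0,0],[0,0,0]],[1,[0,0,0],[0,0,0]]]'; python3 to.py -40 0 100
```

```text
clock: 6.92
tool_pos: [0.4621, -0.0184, 0.0072]
eef_rot: [0.996, -0.093, -0.003, 0.002]
contact_force: [-0.7, 0.3, 2.0]
opening: 0.004
finger_force: 0.9
pos [ 0.4621 -0.0184  0.0072] tray-frame mm [-78.8   5.2   7.2] F [-0.7  0.3  2. ]
toolx [ 0.983 -0.186 -0.007] toolz [-0.007 -0.003 -1.   ]
[ 38.2   5.5 -93. ]
```

The gate is at its stop: the tool is at z = 7 mm with 2 N contact. Next I'll lift, then test which way joint 7 turns.

```bash
python3 -m pendant '[[1,[0,0,-20],[0,0,0]],[1,[0,0,-40],[0,0,0]],[1,[0,0,-50],[0,0,0]],[1,[0,0,-50],[0,0,0]],[1,[0,0,-30],[0,0,0]],[-1,[40,0,0],[0,0,0]],[-1,[40,0,0],[0,0,9]],[-1,[0,0,0],[0,0,0]]]'; python3 to.py 0 0 200; python3 -c "
from plant import r;print(r.get_state()['q'].round(3))"
```

```text
clock: 7.92
tool_pos: [0.545, -0.0336, 0.1967]
eef_rot: [0.985, -0.173, -0.002, 0.002]
contact_force: [-0.9, -0.1, -0.1]
opening: 0.321
finger_force: 0.0
pos [ 0.545  -0.0336  0.1967] tray-frame mm [  5.4   5.6 196.7] F [-0.9 -0.1 -0.1]
toolx [ 0.94  -0.34  -0.003] toolz [-0.004 -0.003 -1.   ]
[-4.5  6.4 -3.3]
[ 0.293  0.686 -0.532  1.836  0.489  0.758 -2.423]
```

```bash
python3 -m pendant '[[-1,[0,0,0],[0,0,-9.9]],[-1,[0,0,0],[0,0,-9.9]],[-1,[0,0,0],[0,0,-9.9]],[-1,[0,0,0],[0,0,-9.9]],[-1,[0,0,0],[0,0,-9.9]],[-1,[0,0,0],[0,0,-9.9]],[-1,[0,0,0],[0,0,-9.9]],[-1,[0,0,0],[0,0,-9.9]]]'; python3 -m pendant '[[-1,[0,0,0],[0,0,-9.9]],[-1,[0,0,0],[0,0,-9.9]],[-1,[0,0,0],[0,0,0]],[-1,[0,0,0],[0,0,0]]]'; python3 to.py 0 0 120; python3 - <<'E'
from plant import cams,r
import cv2,numpy as np
print(r.get_state()['q'].round(3))
a=cams.snapshot("top")["img"][200:310,320:440,::-1]; b=cams.snapshot("side")["img"][200:320,235:375,::-1]
c=np.zeros((440,800,3),np.uint8); c[:,:400]=cv2.resize(a,(480,440))[:,:400]; c[:342,400:]=cv2.resize(b,(400,342)); cv2.imwrite("pics/c3.png",c)
E
```

```text
clock: 8.93
tool_pos: [0.5411, -0.0329, 0.1965]
eef_rot: [0.866, 0.499, -0.004, -0.001]
contact_force: [-0.3, -0.3, -0.8]
opening: 0.999
finger_force: 0.0
clock: 9.43
tool_pos: [0.5418, -0.0328, 0.1966]
eef_rot: [0.771, 0.637, -0.004, -0.001]
contact_force: [0.1, 0.7, 0.6]
opening: 1.0
finger_force: 0.0
pos [ 0.5418 -0.0328  0.1966] tray-frame mm [  2.2   5.8 196.6] F [0.1 0.7 0.6]
toolx [ 0.188  0.982 -0.004] toolz [-0.007 -0.003 -1.   ]
[-5.4 -1.6 76.6]
[ 0.528  0.819 -0.998  1.83   0.829  0.986 -1.023]
```

View pics/c3.png

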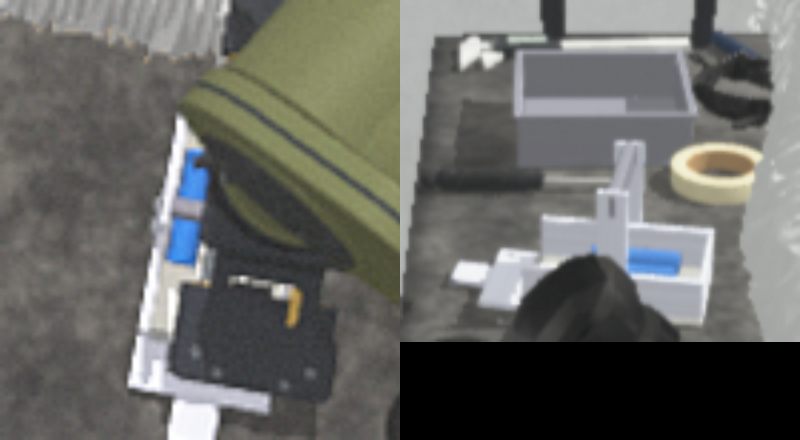

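The gate lies flat, with its lip at (470,272) in the right panel, and the tray hasn't moved (post still at (610,190)). I'll descend onto the bar and grip.

```bash
python3 -m pendant '[[-1,[-5,-2,0],[0,0,0]],[-1,[0,0,40],[0,0,0]],[-1,[0,0,40],[0,0,0]],[-1,[0,0,30],[0,0,0]],[-1,[0,0,13],[0,0,0]],[-1,[0,0,0],[0,0,0]],[-1,[0,0,0],[0,0,0]]]'; python3 to.py 0 0 73
```

```text
clock: 10.4
tool_pos: [0.5394, -0.0374, 0.0749]
eef_rot: [0.77, 0.638, -0.003, -0.001]
contact_force: [-0.7, 0.2, 0.2]
opening: 1.0
finger_force: 0.0
pos [ 0.5394 -0.0374  0.0749] tray-frame mm [ 0.6  0.8 74.9] F [-0.7  0.2  0.2]
toolx [ 0.186  0.983 -0.003] toolz [-0.005 -0.002 -1.   ]
[-0.8 -0.6  1.9]
```

```bash
python3 -m pendant '[[1,[0,0,1],[0,0,0]],[1,[0,0,0],[0,0,0]],[1,[0,0,0],[0,0,0]],[1,[0,0,0],[0,0,0]],[1,[0,0,0],[0,0,0]],[1,[0,0,0],[0,0,0]],[1,[0,0,0],[0,0,0]],[1,[0,0,0],[0,0,0]]]' 45;python3 to.py
```

```text
clock: 11.4
tool_pos: [0.5386, -0.0377, 0.0727]
eef_rot: [0.77, 0.638, -0.003, -0.001]
contact_force: [1.8, -1.1, -0.7]
opening: 0.116
finger_force: 2.2
pos [ 0.5386 -0.0377  0.0727] tray-frame mm [-0.1  0.4 72.7] F [ 1.8 -1.1 -0.7]
toolx [ 0.186  0.983 -0.004] toolz [-0.007 -0.003 -1.   ]
```

Gripped at an opening of 0.116, about 10 mm, which matches the bar. Next I'll lift.

```bash
python3 -m pendant '[[1,[0,0,0],[0,0,0]],[1,[0,0,0],[0,0,0]],[1,[0,0,-6],[0,0,0]],[1,[0,0,-14],[0,0,0]],[1,[0,0,-22],[0,0,0]],[1,[0,0,-25],[0,0,0]],[1,[0,0,-25],[0,0,0]],[1,[0,0,-25],[0,0,0]]]';python3 -m pendant '[[1,[0,0,-25],[0,0,0]],[1,[0,0,-20],[0,0,0]],[1,[0,0,-12],[0,0,0]],[1,[0,0,-4],[0,0,0]],[1,[0,0,0],[0,0,0]]]'; python3 to.py; python3 - <<'E'
from plant import cams,r
import cv2,numpy as np
print(r.get_state()['q'].round(3))
a=cams.snapshot("top")["img"][150:310,280:440,::-1]; b=cams.snapshot("side")["img"][170:320,235:375,::-1]
c=np.zeros((440,800,3),np.uint8); c[:400,:400]=cv2.resize(a,(400,400)); c[:428,400:]=cv2.resize(b,(400,428)); cv2.imwrite("pics/c4.png",c)
E
```

```text
clock: 12.4
tool_pos: [0.5388, -0.0374, 0.1911]
eef_rot: [0.77, 0.638, -0.004, -0.001]
contact_force: [0.6, -0.3, -6.3]
opening: 0.11
finger_force: 45.0
clock: 13.02
tool_pos: [0.5395, -0.0374, 0.2504]
eef_rot: [0.77, 0.638, -0.004, -0.001]
contact_force: [0.1, 0.0, -5.1]
opening: 0.106
finger_force: 45.0
pos [ 0.5395 -0.0374  0.2504] tray-frame mm [  0.8   0.9 250.4] F [ 0.1  0.  -5.1]
toolx [ 0.186  0.983 -0.004] toolz [-0.008 -0.003 -1.   ]
[ 0.567  0.751 -1.049  1.777  0.738  1.075 -0.939]
```

View pics/c4.png

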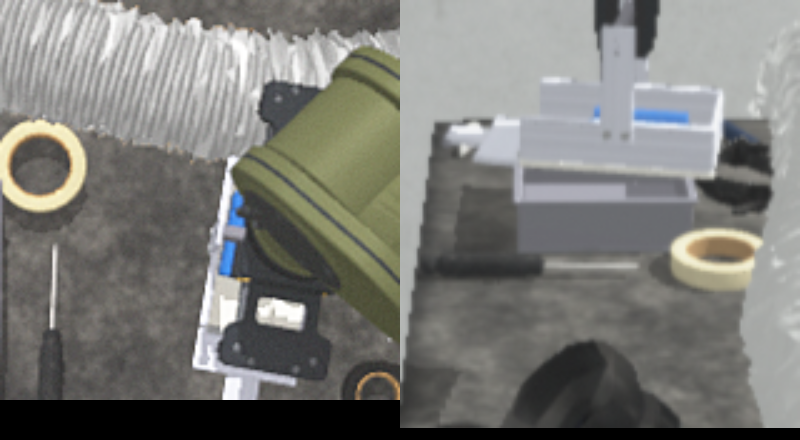

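The tray is lifted level with its cells in and the gate down (lip at (480,145) in the right panel). Now I'll carry it over the bin.

```bash
python3 -m pendant '[[1,[10,1,0],[0,0,0]],[1,[22,3,0],[0,0,0]],[1,[30,3,0],[0,0,0]],[1,[33,4,0],[0,0,0]],[1,[33,4,0],[0,0,0]],[1,[33,4,0],[0,0,0]],[1,[33,4,0],[0,0,0]],[1,[33,4,0],[0,0,0]]]';python3 -m pendant '[[1,[28,3,0],[0,0,0]],[1,[20,2,0],[0,0,0]],[1,[10,1,0],[0,0,0]],[1,[4,0,0],[0,0,0]],[1,[0,0,0],[0,0,0]],[1,[0,0,0],[0,0,0]]]'; python3 - <<'E'
from plant import r
from h import *
s=r.get_state();M=R.from_quat(s['eef_rot']).as_matrix()
print(s['q'].round(2),s['tool_pos'],M.round(3)); print((M.T@(np.array([.625,.24,.225])-s['tool_pos'])*1e3).round(1))
E
```

```text
clock: 14.12
tool_pos: [0.6084, 0.1828, 0.2491]
eef_rot: [0.77, 0.638, -0.004, -0.002]
contact_force: [-0.6, 0.3, -5.3]
opening: 0.11
finger_force: 45.0
clock: 14.88
tool_pos: [0.6261, 0.2395, 0.2493]
eef_rot: [0.77, 0.638, -0.004, -0.001]
contact_force: [0.7, 0.4, -5.7]
opening: 0.107
finger_force: 45.0
[ 0.    0.89 -0.96  1.37  0.73  1.26 -1.19] [0.62607897 0.23945096 0.24930987] [[ 0.187  0.982 -0.007]
 [ 0.982 -0.187 -0.004]
 [-0.005 -0.006 -1.   ]]
[ 0.5 -1.  24.3]
```

```bash
python3 -m pendant '[[1,[0,0,0],[-3,0,0]],[1,[0,0,0],[-4,0,0]],[1,[0,0,0],[-4,0,0]],[1,[0,0,0],[-3,0,0]],[1,[0,0,0],[-1,0,0]],[1,[0,0,0],[0,0,0]]]'; python3 - <<'E'
from plant import r
from h import *
s=r.get_state();M=R.from_quat(s['eef_rot']).as_matrix()
print(s['q'].round(2),s['tool_pos'],M.round(3)); print((M.T@(np.array([.625,.24,.172])-s['tool_pos'])*1e3).round(1))
E
```

```text
clock: 15.62
tool_pos: [0.6258, 0.2403, 0.2495]
eef_rot: [0.764, 0.633, 0.079, 0.099]
contact_force: [1.0, -0.7, -5.6]
opening: 0.103
finger_force: 45.0
[-0.05  0.78 -0.87  1.62  0.96  1.02 -1.45] [0.62578393 0.24030525 0.24949639] [[ 0.186  0.951  0.247]
 [ 0.983 -0.179 -0.051]
 [-0.004  0.252 -0.968]]
[ -0.1 -20.2  74.8]
```

```bash
python3 -m pendant '[[1,[0,-2,8],[0,0,0]],[1,[0,-4,15],[0,0,0]],[1,[0,-5,18],[0,0,0]],[1,[0,-5,18],[0,0,0]],[1,[0,-3,11],[0,0,0]],[1,[0,-1,5],[0,0,0]],[1,[0,0,0],[0,0,0]]]'; python3 to.py; python3 - <<'E'
from plant import cams,r
import cv2,numpy as np
print(r.get_state()['q'].round(3))
a=cams.snapshot("top")["img"][150:320,180:350,::-1]; b=cams.snapshot("side")["img"][150:290,235:395,::-1]
c=np.zeros((420,800,3),np.uint8); c[:400,:400]=cv2.resize(a,(400,400)); c[:350,400:]=cv2.resize(b,(400,350)); cv2.imwrite("pics/c5.png",c)
E
```

```text
clock: 16.5
tool_pos: [0.6256, 0.2405, 0.1717]
eef_rot: [0.764, 0.633, 0.08, 0.099]
contact_force: [0.6, -0.8, -5.2]
opening: 0.108
finger_force: 45.0
pos [0.6256 0.2405 0.1717] tray-frame mm [ 33.9 289.9 171.7] F [ 0.6 -0.8 -5.2]
toolx [ 0.186  0.983 -0.004] toolz [ 0.248 -0.051 -0.968]
[-0.088  0.869 -0.801  1.691  1.084  0.902 -1.583]
```

View pics/c5.png

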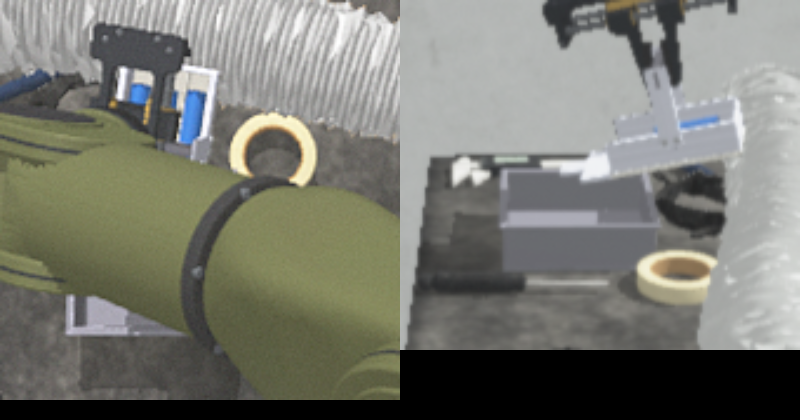

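The tray is tilted 15° with its lip at (585,178) over the bin opening and the cells still at the back. Tipping now.

```bash
python3 -m pendant '[[1,[0,0,0],[-6,0,0]],[1,[0,0,0],[-7,0,0]],[1,[0,0,0],[-7,0,0]],[1,[0,0,0],[-7,0,0]],[1,[0,0,0],[0,0,0]],[1,[0,0,0],[0,0,0]],[1,[0,0,0],[0,0,0]],[1,[0,0,0],[0,0,0]]]'; python3 -m pendant '[[1,[0,0,0],[0,0,0]],[1,[0,0,0],[0,0,0]],[1,[0,0,0],[0,0,0]],[1,[0,0,0],[0,0,0]]]'; python3 to.py; python3 - <<'E'
from plant import cams,r
import cv2,numpy as np
print(r.get_state()['q'].round(3))
a=cams.snapshot("top")["img"][150:320,180:350,::-1]; b=cams.snapshot("side")["img"][150:290,235:395,::-1]
c=np.zeros((420,800,3),np.uint8); c[:400,:400]=cv2.resize(a,(400,400)); c[:350,400:]=cv2.resize(b,(400,350)); cv2.imwrite("pics/c6.png",c)
E
```

```text
clock: 17.6
tool_pos: [0.6264, 0.2399, 0.1725]
eef_rot: [0.72, 0.596, 0.226, 0.275]
contact_force: [0.4, 0.4, -4.0]
opening: 0.108
finger_force: 45.1
clock: 18.1
tool_pos: [0.6254, 0.2404, 0.1717]
eef_rot: [0.719, 0.597, 0.225, 0.275]
contact_force: [0.7, -0.1, -4.6]
opening: 0.107
finger_force: 45.1
pos [0.6254 0.2404 0.1717] tray-frame mm [ 33.8 289.8 171.7] F [ 0.7 -0.1 -4.6]
toolx [ 0.186  0.983 -0.004] toolz [ 0.652 -0.126 -0.747]
[-0.361  0.833 -0.547  2.047  1.831  0.945 -2.497]
```

View pics/c6.png

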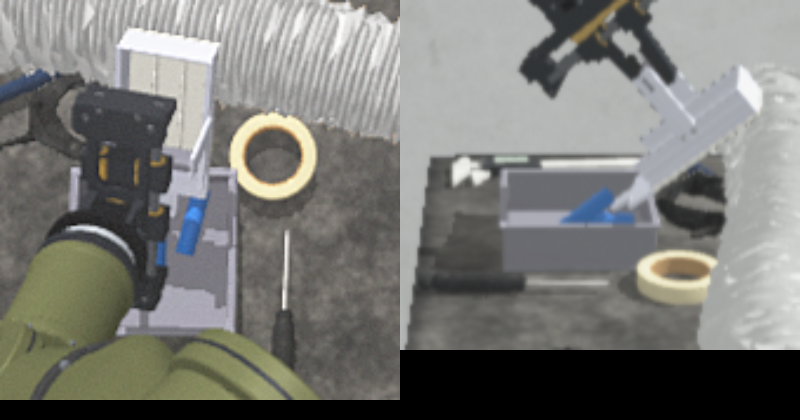

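The tray floor is empty and blue cells are visible in the bin. One cell, at (190,225) in the left panel, may be resting on the lip. I'll raise the tray slowly, still tipped.

```bash
python3 -m pendant '[[1,[0,4,-4],[0,0,0]],[1,[0,6,-6],[0,0,0]],[1,[0,6,-7],[0,0,0]],[1,[0,7,-8],[0,0,0]],[1,[0,7,-8],[0,0,0]],[1,[0,7,-8],[0,0,0]],[1,[0,7,-8],[0,0,0]],[1,[0,7,-8],[0,0,0]]]'; python3 -m pendant '[[1,[0,7,-8],[0,0,0]],[1,[0,4,-4],[0,0,0]],[1,[0,0,0],[0,0,0]],[1,[0,0,0],[0,0,0]]]'; python3 to.py; python3 - <<'E'
from plant import cams,r
import cv2,numpy as np
print(r.get_state()['q'].round(3))
a=cams.snapshot("top")["img"][150:320,180:350,::-1]; b=cams.snapshot("side")["img"][150:290,235:395,::-1]
c=np.zeros((420,800,3),np.uint8); c[:400,:400]=cv2.resize(a,(400,400)); c[:350,400:]=cv2.resize(b,(400,350)); cv2.imwrite("pics/c7.png",c)
E
```

```text
clock: 19.2
tool_pos: [0.6257, 0.2406, 0.249]
eef_rot: [0.719, 0.597, 0.225, 0.275]
contact_force: [-0.6, -0.7, -4.5]
opening: 0.104
finger_force: 45.1
clock: 19.7
tool_pos: [0.6258, 0.2405, 0.2641]
eef_rot: [0.719, 0.597, 0.225, 0.275]
contact_force: [-0.3, 0.9, -5.1]
opening: 0.103
finger_force: 45.1
pos [0.6258 0.2405 0.2641] tray-frame mm [ 34.2 289.9 264.1] F [-0.3  0.9 -5.1]
toolx [ 0.186  0.983 -0.004] toolz [ 0.652 -0.127 -0.748]
[-0.343  0.664 -0.56   1.984  1.598  0.881 -2.236]
```

View pics/c7.png

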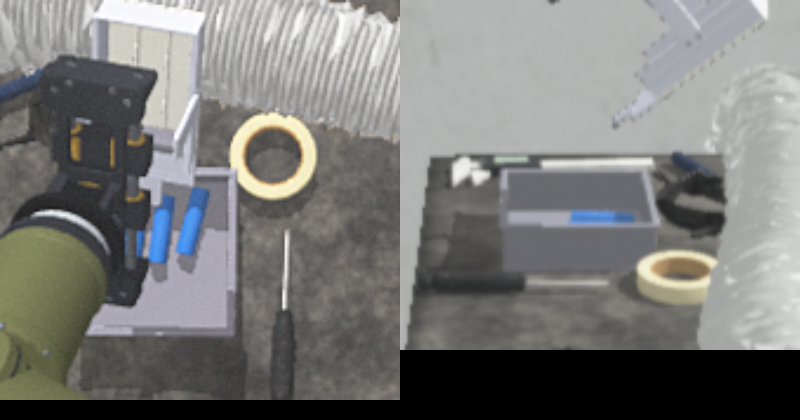

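All three cells lie in the bin: (140,243), (162,230) and (193,222) in the left panel. I'll level the tray and carry it back to its free spot.

```bash
python3 -m pendant '[[1,[0,0,0],[6,0,0]],[1,[0,0,0],[8,0,0]],[1,[0,0,0],[8,0,0]],[1,[0,0,0],[8,0,0]],[1,[0,0,0],[8,0,0]],[1,[0,0,0],[4,0,0]],[1,[0,0,0],[0,0,0]]]';python3 -m pendant '[[1,[-10,-1,0],[0,0,0]],[1,[-22,-3,0],[0,0,0]],[1,[-30,-3,0],[0,0,0]],[1,[-33,-4,0],[0,0,0]],[1,[-33,-4,0],[0,0,0]],[1,[-33,-4,0],[0,0,0]],[1,[-33,-4,0],[0,0,0]],[1,[-33,-4,0],[0,0,0]]]';python3 -m pendant '[[1,[-28,-3,0],[0,0,0]],[1,[-20,-2,0],[0,0,0]],[1,[-10,-1,0],[0,0,0]],[1,[-4,0,0],[0,0,0]],[1,[0,0,0],[0,0,0]],[1,[0,0,0],[0,0,0]]]'; python3 to.py -2 0 74;python3 -c "
from plant import r;print(r.get_state()['q'].round(3))"
```

```text
clock: 20.68
tool_pos: [0.6275, 0.2382, 0.263]
eef_rot: [0.771, 0.636, -0.002, 0.004]
contact_force: [0.3, -0.4, -4.8]
opening: 0.104
finger_force: 45.0
clock: 21.68
tool_pos: [0.5555, 0.0208, 0.266]
eef_rot: [0.77, 0.638, -0.002, 0.004]
contact_force: [-0.7, -0.9, -5.3]
opening: 0.104
finger_force: 45.0
clock: 22.42
tool_pos: [0.5398, -0.0365, 0.266]
eef_rot: [0.77, 0.638, -0.001, 0.003]
contact_force: [0.5, 0.4, -3.7]
opening: 0.108
finger_force: 45.0
pos [ 0.5398 -0.0365  0.266 ] tray-frame mm [  0.9   1.8 266. ] F [ 0.5  0.4 -3.7]
toolx [ 0.185  0.983 -0.005] toolz [ 0.002 -0.005 -1.   ]
[ -0.9  -3.6 192. ]
[ 0.5    0.668 -0.895  1.769  0.615  1.008 -0.822]
```

```bash
python3 -m pendant '[[1,[0,-3,15],[0,0,0]],[1,[0,0,30],[0,0,0]],[1,[0,0,35],[0,0,0]],[1,[0,0,35],[0,0,0]],[1,[0,0,35],[0,0,0]],[1,[0,0,22],[0,0,0]],[1,[0,0,12],[0,0,0]],[1,[0,0,4],[0,0,0]]]';python3 -m pendant '[[1,[0,0,2],[0,0,0]],[1,[0,0,2],[0,0,0]],[1,[0,0,1],[0,0,0]],[1,[0,0,0],[0,0,0]],[1,[0,0,0],[0,0,0]]]'; python3 to.py
```

```text
clock: 23.42
tool_pos: [0.5367, -0.0378, 0.0771]
eef_rot: [0.77, 0.638, -0.001, 0.003]
contact_force: [0.6, 0.3, -4.4]
opening: 0.112
finger_force: 45.0
clock: 24.05
tool_pos: [0.5374, -0.0383, 0.0731]
eef_rot: [0.77, 0.638, -0.001, 0.003]
contact_force: [-0.4, -1.1, -4.0]
opening: 0.106
finger_force: 45.0
pos [ 0.5374 -0.0383  0.0731] tray-frame mm [-1.2 -0.4 73.1] F [-0.4 -1.1 -4. ]
toolx [ 0.187  0.982 -0.006] toolz [ 0.003 -0.006 -1.   ]
```

```bash
python3 -m pendant '[[1,[0,0,1],[0,0,0]],[1,[0,0,0],[0,0,0]],[1,[0,0,0],[0,0,0]]]'; python3 -m pendant '[[1,[0,0,1],[0,0,0]],[1,[0,0,0],[0,0,0]],[1,[0,0,0],[0,0,0]]]'
```

```text
clock: 24.42
tool_pos: [0.5378, -0.0383, 0.0727]
eef_rot: [0.77, 0.638, -0.001, 0.004]
contact_force: [-0.1, -1.3, 5.8]
opening: 0.107
finger_force: 45.0
clock: 24.8
tool_pos: [0.5379, -0.0383, 0.0727]
eef_rot: [0.77, 0.638, -0.001, 0.004]
contact_force: [-2.0, -2.4, 15.2]
opening: 0.104
finger_force: 45.0
```

It's seated. I'll ease off 1 mm, release, and retreat.

```bash
python3 -m pendant '[[1,[0,0,-1.5],[0,0,0]],[1,[0,0,0],[0,0,0]],[-1,[0,0,0],[0,0,0]],[-1,[0,0,0],[0,0,0]],[-1,[0,0,0],[0,0,0]],[-1,[0,0,0],[0,0,0]],[-1,[0,0,0],[0,0,0]],[-1,[0,0,0],[0,0,0]]]' 20; python3 -m pendant '[[-1,[0,0,-8],[0,0,0]],[-1,[0,0,-15],[0,0,0]],[-1,[0,0,-30],[0,0,0]],[-1,[0,0,-40],[0,0,0]],[-1,[0,0,-40],[0,0,0]],[-1,[0,0,-20],[0,0,0]],[-1,[0,0,0],[0,0,0]],[-1,[0,0,0],[0,0,0]]]'; python3 - <<'E'
from plant import cams
from h import *
import cv2
# compare tray region in side view with start picture; count blue in bin region
b=cams.snapshot("side")["img"][:,:,::-1]; o=cv2.imread("pics/side0.png")
for dx in range(-3,4):
  print(dx,np.abs(b[260:300,302-0+dx:350+dx].astype(int)-o[260:300,302:350]).mean().round(1))
a=cams.snapshot("top")["img"][:,:,::-1].astype(int); m=((a[...,0]-a[...,2])>70)[215:300,200:290].astype(np.uint8)
print(cv2.connectedComponentsWithStats(m)[2:])
E
```

```text
clock: 25.8
tool_pos: [0.537, -0.0382, 0.0723]
eef_rot: [0.77, 0.638, -0.001, 0.003]
contact_force: [0.2, 0.5, 0.1]
opening: 0.764
finger_force: 0.0
clock: 26.8
tool_pos: [0.5362, -0.0376, 0.2249]
eef_rot: [0.77, 0.638, -0.002, 0.003]
contact_force: [-0.5, -0.6, 0.1]
opening: 0.997
finger_force: 0.0
-3 22.1
-2 17.4
-1 12.5
0 13.4
1 18.3
2 22.8
3 26.4
(array([[   0,    0,   90,   85, 7000],
       [  55,   15,   14,   28,  210],
       [  32,   16,   11,   29,  220],
       [  43,   18,   11,   29,  220]], dtype=int32), array([[44.11371429, 43.07071429],
       [61.36666667, 28.81428571],
       [37.19545455, 30.36818182],
       [47.99545455, 32.15      ]]))
```

The pixel check shows three cells inside the bin and the tray matching its upright starting pose, with the tool clear of it. Handing in.

```bash
python3 -c "
from plant import r;print(r.finish_job())"
```

```text
the job is handed in; nothing more can be done
None
```

The job is handed in at about 27 s of the 72 s allowed, verdict not shown: the gate was swung down, all three cells lie in the bin, and the empty tray is upright, released, back at its starting spot about 30 cm from the bin.

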